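Stand a wet filter plate on its drainer

TASK

Stand the wet filter plate, which lies flat on the bench, on the steel drainer to drip dry: it should lean squarely back against the sloping backrest, about in the middle, lugs uppermost and ribbed face outwards, with its foot dropped into the gutter behind the front lip. Be gentle: do not drop or slam the plate, do not shove the drainer along the bench, and leave everything else where it stands.

Things in the scene. Friction and masses are not known exactly. Their poses are not given: they have to be found in the camera images.
- plate: Beer filter plate, white plastic, 140 mm from foot to top, 160 mm wide, 16 mm thick, about 0.3 kg, wet and slippery on the steel (friction about 0.35, on the bench 0.6). Starts flat, ribbed face up, in front of the drainer, foot towards the robot, turned and off to the side. Origin: centre of the smooth underside; x from foot to top, y across, z out of the ribs.
- plate_foot (a point): Middle of the plate's foot edge on the smooth underside, 70 mm from the plate's origin along its -x. The foot is the straight 160 mm edge far from the lugs. Foot and top edges are rounded to 5 mm radius on both faces, so this point is the sharp corner they would have; at home it reads about 2 mm in front of the backrest line and 2 mm below the bench.
- plate_top (a point): Middle of the plate's top edge on the smooth underside, 70 mm from the plate's origin along its +x. Below it, centred at plate x = +45 mm, a lug sticks out of each side (24 mm in x, 24 mm in y, 12 mm thick): 208 mm over the lugs. Below the lugs the sides are straight for 100 mm.
- drainer: Stainless steel drainer, 170 mm wide, 1.6 kg, loose on rubber feet: a hard push (10 to 20 N) shoves it. Origin: on the bench, middle of the line where the backrest meets it; x points back, away from the robot, y across, z up. The slotted backrest, 154 mm wide, rises from this line at 50 degrees to the horizontal towards +x, 155 mm along the slope. Home, the plate's foot edge is 0 to 6 mm in front of the line, the plate at 48 to 50 degrees.
- drainer_lip (a point): Middle of the top of the drainer's front lip, 5 mm high, 3 mm thick (drainer x -13 to -10 mm). Behind it is the gutter, 10 mm wide, floor at bench level; in front a ramp slopes down to the bench at x -38 mm. Pushed by its foot edge (up to about 12 N) the plate runs up the ramp, its top edge climbs the backrest, and last the foot drops behind the lip.
- relief_valve: Bystander: pressure relief valve with a clear tube and a round gauge, 216 mm tall on a 60 mm square foot. Origin: centre of its underside, as with all bystanders.
- beer_bottle: Bystander: brown glass bottle, 62 mm diameter, 210 mm tall.
- beaker: Bystander: clear beaker, 80 mm diameter, 100 mm tall.
- spanner: Bystander: flat steel spanner, 150 mm long, lying on the bench.
- pad_carton: Bystander: flat cardboard carton 150 x 170 x 35 mm.
- tail_fitting: Bystander: brass hose-tail fitting standing on its hexagon, 40 mm wide, 58 mm tall.
- wash_bowl: Bystander: steel bowl, 130 mm diameter, 60 mm tall.

How it is judged:
On the way:
1. the plate's top edge is up on the backrest (x of plate_top in the frame of drainer above 0.01 m and z of plate_top in the frame of drainer above 0.025 m), for 0.05 s.
At the end, for the whole second after the job is handed in: The plate rests released on the drainer, smooth face on the backrest (at 47 to 53 degrees to the horizontal), lugs up, the middle of its foot edge in the gutter (at most 8 mm in front of the backrest line, under 1.5 mm high), within 16 mm of the drainer's middle, square within 5 degrees (x of plate_foot in the frame of drainer between -0.008 and 0.006 m and y of plate_foot in the frame of drainer between -0.016 and 0.016 m and z of plate_foot in the frame of drainer below 0.0015 m and angle between plate's own z axis and vertical between 0.82 and 0.93 rad and height (world z) of plate_top above 0.09 m and angle between the y axis of plate and the y axis of drainer, either way round below 0.09 rad and contact force between plate and drainer above 0.2 N and linear speed of plate below 0.01 m/s and contact force between the fingers and plate below 0.05 N); the robot touches nothing.
It fails at once if a bystander is shifted by more than 25 mm (distance of any of relief_valve, beer_bottle, beaker, spanner, pad_carton, tail_fitting, wash_bowl from where it was at the start of the episode above 0.025 m).
It fails at once if the drainer is shoved by more than 12 mm (distance of drainer from where it was at the start of the episode above 0.012 m).
It fails at once if the plate is dropped or slammed: it moves faster than 0.8 m/s (linear speed of plate above 0.8 m/s).
It also fails if it takes over 72 s, if anything falls off the work surface, if the arm or the gripper's body presses on something with over 40 N, if the wrist force passes 120 N, or if a joint passes its speed limit or range.

ROBOT

A 6-joint arm with a two-finger parallel gripper is mounted at the origin on the work surface. World frame = base frame: x ahead of the robot, y to its left, z up, the work surface at z = 0. Lengths are in m, angles in rad, forces in N, time in s.
With the tool pointing down it reaches from about 0.25 to 0.775 m from the base axis. Payload 4 kg.
Tool frame: the origin (TCP) lies between the finger pads; the fingertips stand 14 mm ahead of it and the grasp point (between the pads) lies 5 mm behind it (robot.tips_ahead is the distance from the TCP to the fingertips, in m); z points along the fingers, y is the direction in which the jaws open and shut (so a half turn about z gives the same grasp; the last joint's range is limited). The gripper opens to 94 mm and grips with 3 to 60 N. Pads are 16 mm wide; open, the fingers measure 119 mm over their backs; the gripper's body (75 mm by 177 mm) begins 78 mm behind the grasp point.
Start: joints at [1.006, 0.087, 1.371, -0, 1.684, -0.103], TCP at [0.245, 0.492, 0.22] pointing down, gripper open.
Joint ranges: [-3.1, 3.1], [-0.76, 2.03], [0.27, 2.55], [-1.08, 4.22], [0.17, 2.65], [-2.57, 2.57]. Speed limits (rad/s): [2.79, 2.79, 3.14, 3.14, 3.14, 3.14].

INTERFACE

Orientations are given as [roll, pitch, yaw] about the fixed x, y, z axes, in that order (R = Rz(yaw) Ry(pitch) Rx(roll)).
In Python, from bench import robot, optics, job gives the robot as it stands.
- The arm moves only by the tool apply_moves, never from a script. Its argument "moves" is a list of rows, each a list of 3 entries, a list of its own where there are three numbers: the shift along the tool's x, y, z in cm, then the turn, a rotation vector about the tool's x, y, z in rad, then the opening, from 0 (shut) to 1 (fully open). In form: [[[tx, ty, tz], [rx, ry, rz], grip], ...]. A call has exactly 10 rows; each row is the pose to reach, as a shift and turn from the pose commanded when the call began, along the tool's axes at that moment; what a row does not reach only later rows make up. A row lasts 1/12 s, in which the tool goes at most 41.7 mm and 7.16 degrees, less where a joint would pass 70% of its speed; a pose out of reach is approached as far as the arm can. A call with a gripper value outside its range is refused whole. The fingers move at their own pace and stop on an object; the grip force is fixed at half the most. Time passes only in rows, so rows that repeat a pose let the fingers close, or fill a call up. It gives the time, the measured TCP pose, the force and the opening at its end, in the units of the state.
- robot.get_obs(): the state, without advancing time (a new reading comes with each control period).
- optics.snapshot(name): name is "scene" or "top" or "wrist"; returns the picture (400x640x3 uint8, red, green, blue); there is no depth.
- optics.get_calibration(name): a dict with "fx", "fy", "cx", "cy" (pixels), "rvec" (rotation vector, rad) and "tvec" (3), from world to camera coordinates, as OpenCV has them. Camera axes: x right, y down, z forward; pixel columns grow to the right and rows downward; lengths in m; the calibration is good to about 2 mm. A picture is of the moment at which its call begins: read the wrist's pose just before it. get_calibration takes no time and is no camera call; for the wrist camera it gives the pose at the moment of the call.
- job.close_job(): hands the job in, once; it reports no verdict.
The state is a dict: "time": time; "joint_positions": joint angles; "qvel": joint speeds; "joint_torque": joint torques, N m; "tool_pos": TCP position; "ee_rot": TCP orientation; "wrist_force": force on the tool from outside, world axes, zero at the start; "wrist_torque": the same for the moment, N m; "width": finger opening in m.
Only numpy, scipy, OpenCV 4.12 (cv2) and the standard library are available. Lean on these libraries where they do the work, as an engineer would, in place of code of your own. Each camera call takes 0.05 s, during which the arm holds its last target.

## Working session

There is one attempt and no reset: what is moved stays moved. The work goes in short steps, Python scripts to look and compute and a tool call to move; the robot and the scene stay as the last step left them, time stands still between calls to the robot, and variables do not carry over. Pictures are saved under pics/ and viewed, and the job is handed in when it is done.

Besides the shell and the picture viewer there is one more tool, called as a command line: name --argument value ..., lists and objects as JSON in quotes. apply_moves: Moves the arm, as the interface text tells. Its arguments: {"type":"object","properties":{"moves":{"type":"array"}},"required":["moves"]}

```bash
mkdir -p pics; ls; cat > h.py <<'E'
import numpy as np, cv2
from bench import robot, optics, job
from scipy.spatial.transform import Rotation as R
def cal(n):
    c=optics.get_calibration(n); K=np.array([[c['fx'],0,c['cx']],[0,c['fy'],c['cy']],[0,0,1]]); 
    return K,R.from_rotvec(np.ravel(c['rvec'])).as_matrix(),np.ravel(c['tvec'])
def ray(n,uv,C=None):
    K,Rm,t=C or cal(n); d=Rm.T@np.linalg.inv(K)@np.array([uv[0],uv[1],1.]); return -Rm.T@t,d
def onz(n,uv,z,C=None):
    o,d=ray(n,uv,C); return o+d*(z-o[2])/d[2]
def proj(n,p,C=None):
    K,Rm,t=C or cal(n); q=K@(Rm@np.asarray(p)+t); return q[:2]/q[2]
def snap(n,f,box=None,s=1):
    im=optics.snapshot(n); cv2.imwrite('pics/raw_'+f+'.png',im[:,:,::-1])
    return im
E
python3 - <<'E'
from h import *
print(robot.get_obs())
for n in ['scene','top','wrist']:
    snap(n,n+'0'); print(n,cal(n))
E
```

```text
pics
{'time': 0.0, 'joint_positions': array([ 1.00592233e+00,  8.79302415e-02,  1.37223941e+00, -2.25904223e-05,
        1.68360852e+00, -1.03099190e-01]), 'qvel': array([ 3.05851589e-04,  1.79427223e-04,  1.47135271e-06,  1.72367160e-03,
        1.37366985e-03, -8.87423589e-04]), 'joint_torque': array([-1.12569091e-03, -3.40173197e+01, -3.02429581e+01,  7.15450547e-02,
        3.30048474e-02, -1.46575176e-04]), 'tool_pos': array([0.24477556, 0.49194654, 0.21832522]), 'ee_rot': array([-3.13941643e+00, -2.02592740e-04,  2.67981511e+00]), 'wrist_force': array([ 0.06699621,  0.09161879, -0.07780685]), 'wrist_torque': array([ 0.02381744, -0.05464734,  0.03992116]), 'width': 0.09356063619426482}
scene (array([[365.87311474,   0.        , 320.3913677 ],
       [  0.        , 365.87311474, 205.66771   ],
       [  0.        ,   0.        ,   1.        ]]), array([[ 0.7912278 ,  0.61139557,  0.01241066],
       [ 0.39120274, -0.49046156, -0.77872195],
       [-0.4700202 ,  0.62100154, -0.62724644]]), array([-0.50183109, -0.18453252,  1.25779052]))
top (array([[506.93512081,   0.        , 312.96969737],
       [  0.        , 506.93512081, 200.51113161],
       [  0.        ,   0.        ,   1.        ]]), array([[-2.77793529e-02, -9.99611602e-01, -2.22551214e-03],
       [-9.96002175e-01,  2.78680007e-02, -8.48707333e-02],
       [ 8.48997902e-02, -1.41039121e-04, -9.96389485e-01]]), array([0.05126197, 0.62715388, 1.43633294]))
wrist (array([[330.76163684,   0.        , 320.54402917],
       [  0.        , 330.76163684, 200.01834151],
       [  0.        ,   0.        ,   1.        ]]), array([[ 0.44520309,  0.89542813, -0.00163369],
       [ 0.86342153, -0.42880466,  0.26576274],
       [ 0.2372709 , -0.11972895, -0.96403708]]), array([-0.54885897, -0.02745135,  0.39218961]))
```

View pics/raw_scene0.png

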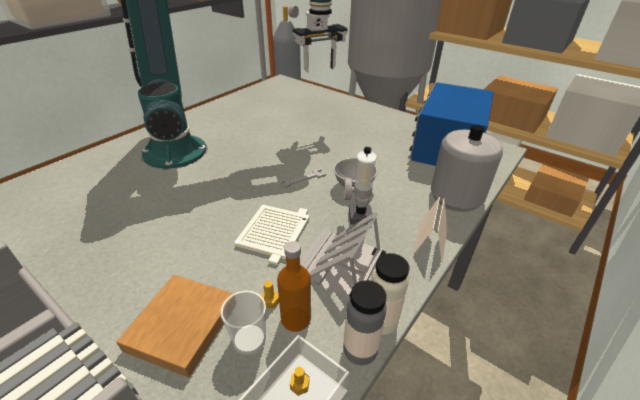

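View pics/raw_top0.png

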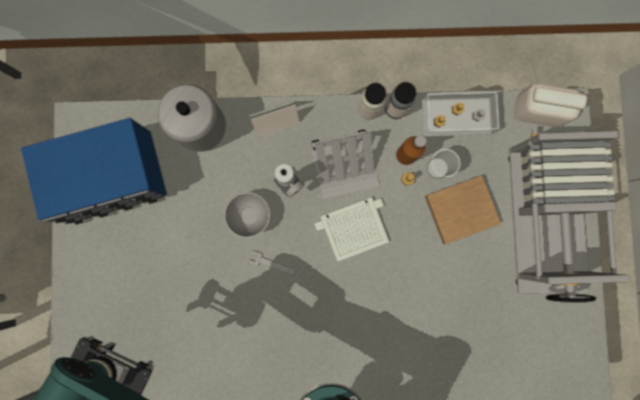

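View pics/raw_wrist0.png

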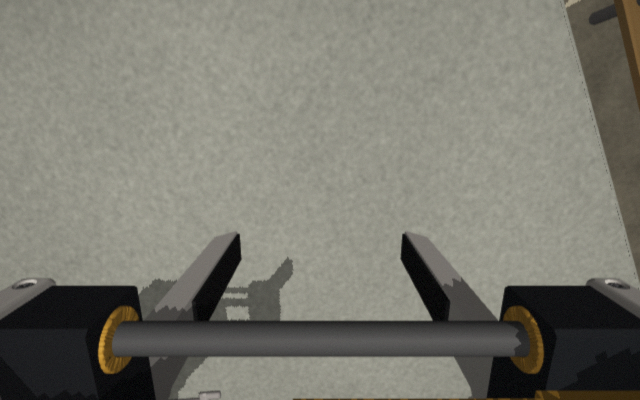

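The top view shows the plate around (352,230) with its lugs towards the drainer, and the drainer around (345,163). The spanner is at about (265,262). I'll zoom in.

```bash
python3 - <<'E'
import cv2
a=cv2.imread('pics/raw_top0.png')[120:270,270:410]; cv2.imwrite('pics/z1.png',cv2.resize(a,None,fx=4,fy=4,interpolation=cv2.INTER_CUBIC))
a=cv2.imread('pics/raw_scene0.png')[140:300,220:400]; cv2.imwrite('pics/z2.png',cv2.resize(a,None,fx=3.5,fy=3.5,interpolation=cv2.INTER_CUBIC))
E
```

```text
(no output)
```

View pics/z1.png

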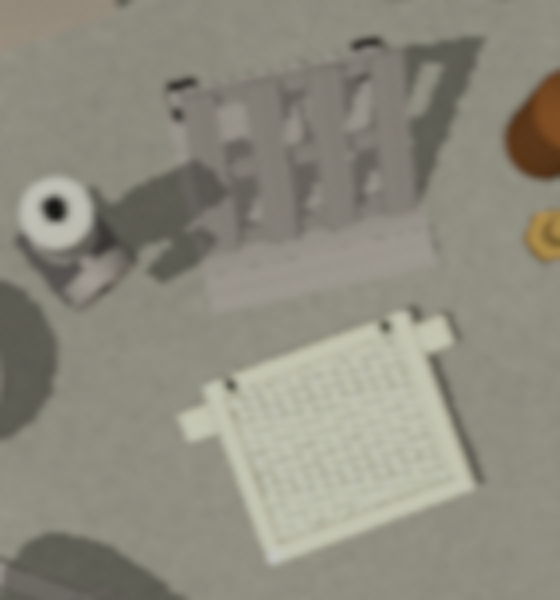

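View pics/z2.png

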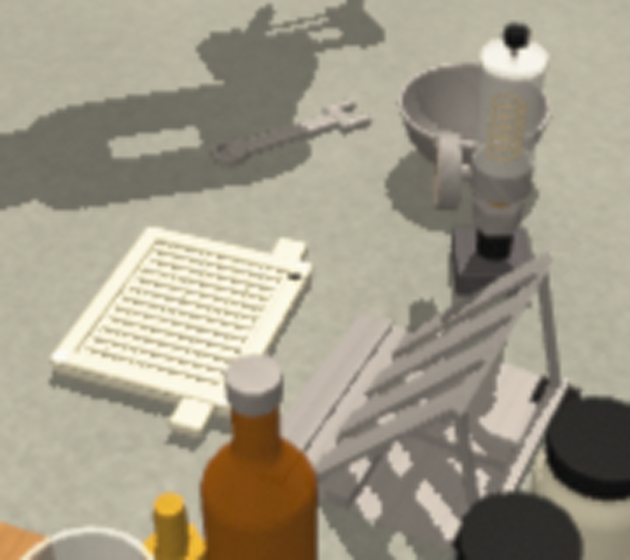

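```bash
cat > meas.py <<'E'
from h import *
def plate(im,n='top',z=0.016,C=None,thr=150):
    C=C or cal(n)
    g=im.astype(int); m=((g[:,:,1]>thr)&(g[:,:,0]-g[:,:,2]>8)&(g[:,:,1]>=g[:,:,0]-6)).astype(np.uint8)
    return m
if __name__=='__main__':
    im=cv2.imread('pics/raw_top0.png')[:,:,::-1]
    print(im[230,350],im[250,330],im[190,350],im[185,330],im[300,300],im[160,337])
    K,Rm,t=cal('top')
    # rectified plan at z=.016, 1mm/px : x down..  
    def rect(z,x0,x1,y0,y1,s):
        w=int((y1-y0)*s);h=int((x1-x0)*s)
        yy,xx=np.meshgrid(y1-np.arange(w)/s,x1-np.arange(h)/s)
        P=np.stack([xx,yy,np.full_like(xx,z)],-1).reshape(-1,3)
        q=(K@(Rm@P.T+t[:,None])); q=(q[:2]/q[2]).T.reshape(h,w,2).astype(np.float32)
        return cv2.remap(im,q[...,0],q[...,1],cv2.INTER_CUBIC)
    for z,f in ((0.016,'p'),(0,'d')):
        a=rect(z,.40,.80,-.25,.10,2000) if 0 else rect(z,.42,.82,-.25,.10,1500)
        cv2.imwrite('pics/plan_%s.png'%f,a[:,:,::-1])
E
python3 meas.py; python3 - <<'E'
import cv2
print(cv2.imread('pics/plan_p.png').shape)
E
```

```text
[188 190 173] [143 142 129] [156 151 142] [149 144 136] [107 106  95] [130 126 118]
(600, 525, 3)
```

View pics/plan_p.png

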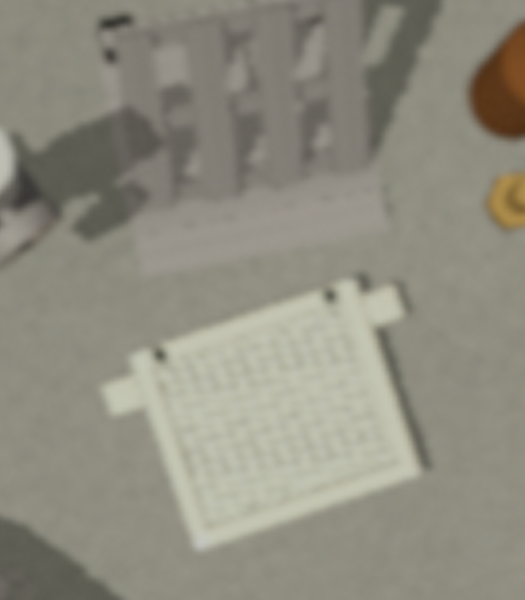

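View pics/plan_d.png

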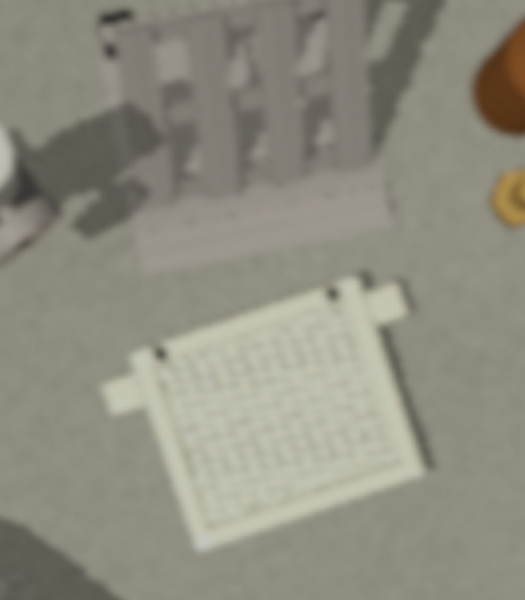

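```bash
cat >> h.py <<'E'
def pose():
    o=robot.get_obs(); return np.array(o['tool_pos']),R.from_euler('xyz',o['ee_rot']),o
def goto(p,yaw,tilt=0.0):
    """tool-down target, yaw; tilt about tool y"""
    p0,r0,o=pose(); rt=R.from_euler('xyz',[np.pi,0,yaw])*R.from_euler('y',tilt)
    print('t',round(o['time'],2),'now',p0.round(4),'F',np.round(o['wrist_force'],1),'w',round(o['width'],4))
    print('shift cm',(r0.inv().apply(np.asarray(p)-p0)*100).round(2),'turn',(r0.inv()*rt).as_rotvec().round(3))
E
python3 - <<'E'
from h import *
def pl(u,v): return np.array([.82-v/1500,.10-u/1500])
lug=pl(388,304); print('lug',lug)
c=np.array([.545,-.0847]);y=np.radians(19.4);ex=np.array([np.cos(y),np.sin(y)]);ey=np.array([-ex[1],ex[0]])
lg=c+ex*.045-ey*.092; print('lug pred',lg, 'left',c+ex*.045+ey*.092)
for n,uv in dict(valve=(291,186),bottle=(405,152),fit=(409,179),spanL=(255,258),spanR=(290,270),bowl=(248,215)).items(): print(n,onz('top',uv,0).round(3))
goto([lg[0],lg[1],.18],y+np.pi/2)
E
```

```text
lug [ 0.61733333 -0.15866667]
lug pred [ 0.61800384 -0.15652923] left [0.5568862  0.01702374]
valve [0.675 0.097 0.   ]
bottle [ 0.767 -0.243  0.   ]
fit [ 0.686 -0.251  0.   ]
spanL [0.467 0.207 0.   ]
spanR [0.43  0.106 0.   ]
bowl [0.593 0.225 0.   ]
t 0.15 now [0.2448 0.4921 0.2186] F [-0.1 -0.5 -0.7] w 0.0941
shift cm [-62.31 -41.43   3.92] turn [-0.002  0.     0.77 ]
```

apply_moves --moves '[[[-62.3,-41.4,0],[0,0,0.77],0.6],[[-62.3,-41.4,0],[0,0,0.77],0.6],[[-62.3,-41.4,0],[0,0,0.77],0.6],[[-62.3,-41.4,0],[0,0,0.77],0.6],[[-62.3,-41.4,0],[0,0,0.77],0.6],[[-62.3,-41.4,0],[0,0,0.77],0.6],[[-62.3,-41.4,0],[0,0,0.77],0.6],[[-62.3,-41.4,0],[0,0,0.77],0.6],[[-62.3,-41.4,0],[0,0,0.77],0.6],[[-62.3,-41.4,0],[0,0,0.77],0.6]]'

```text
time: 0.98
tool_pos: [0.4534, 0.1294, 0.2193]
ee_rot: [3.141, -0.0, 1.91]
wrist_force: [1.6, 0.5, -0.2]
width: 0.0563
```

```bash
python3 - <<'E'
from h import *
goto([.618,-.1575,.18],np.radians(109.4))
E
```

```text
t 0.98 now [0.4534 0.1294 0.2193] F [ 1.6  0.5 -0.2] w 0.0563
shift cm [-32.53   5.99   3.93] turn [ 0. -0.  0.]
```

apply_moves --moves '[[[-32.5,6,3],[0,0,0],0.6],[[-32.5,6,3],[0,0,0],0.6],[[-32.5,6,3],[0,0,0],0.6],[[-32.5,6,3],[0,0,0],0.6],[[-32.5,6,3],[0,0,0],0.6],[[-32.5,6,3],[0,0,0],0.6],[[-32.5,6,3],[0,0,0],0.6],[[-32.5,6,3],[0,0,0],0.6],[[-32.5,6,3],[0,0,0],0.6],[[-32.5,6,3],[0,0,0],0.6]]'

```text
time: 1.82
tool_pos: [0.6174, -0.157, 0.1869]
ee_rot: [-3.138, -0.003, 1.907]
wrist_force: [0.4, 0.5, -0.8]
width: 0.0567
```

```bash
python3 - <<'E'
from h import *
goto([.618,-.1575,.02],np.radians(109.4))
snap('wrist','w1'); p,r,o=pose(); print(r.as_euler('xyz'))
for z in (.016,.012,0): print(proj('wrist',[p[0],p[1],z]))
E
```

```text
t 1.82 now [ 0.6174 -0.157   0.1869] F [ 0.4  0.5 -0.8] w 0.0567
shift cm [-0.11  0.09 16.69] turn [-0.003 -0.003 -0.003]
[-3.13983632e+00 -2.20298343e-03  1.90855779e+00]
[321.51671687 185.89914805]
[321.51450596 185.05793832]
[321.50815601 182.64190813]
```

View pics/raw_w1.png

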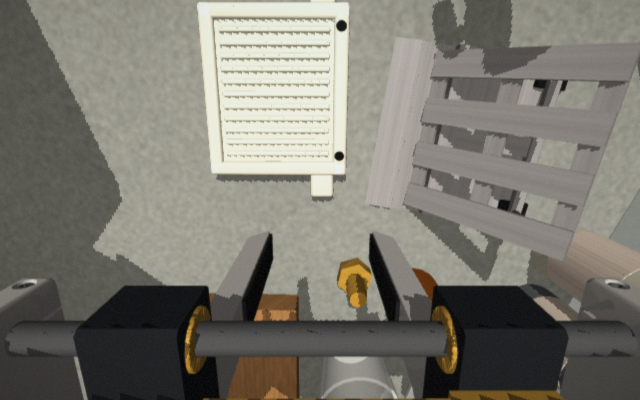

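The lug sits at (321,186), where I predicted (321.5,185). The drainer's ramp front edge runs from (397,38) to (368,204).

```bash
python3 - <<'E'
from h import *
f=lambda uv,z: onz('wrist',uv,z)[:2]
P=[f(q,.016) for q in ((199,4),(212,175),(347,175),(349,4))]
for a,b in ((0,1),(1,2),(2,3),(3,0)):
    d=P[b]-P[a]; print(np.linalg.norm(d).round(4),np.degrees(np.arctan2(d[1],d[0])).round(2))
print('centre',np.mean(P,0))
A,B=f((397,38),0),f((368,204),0); d=A-B; print(A,B,np.linalg.norm(d),np.degrees(np.arctan2(-d[0],d[1])))
A2,B2=f((432,40),.005),f((404,208),.005);d2=A2-B2;print(np.linalg.norm(d2),np.degrees(np.arctan2(-d2[0],d2[1])))
a=np.arctan2(-d[0],d[1]);o=(A+B)/2+.038*np.array([np.cos(a),np.sin(a)]);print('drainer',o)
E
```

```text
0.1585 -71.3
0.1403 19.4
0.1584 109.92
0.1369 -160.66
centre [ 0.5460514  -0.08434895]
[0.63888296 0.00539507] [ 0.6742028  -0.16127799] 0.1703742885807336 11.964602319467748
0.17007296528315874 14.057626398403338
drainer [ 0.69371736 -0.07006378]
```

```bash
python3 - <<'E'
import cv2
a=cv2.imread('pics/raw_w1.png')[20:260,350:640]; cv2.imwrite('pics/z3.png',cv2.resize(a,None,fx=2.5,fy=2.5,interpolation=cv2.INTER_CUBIC))
E
```

```text
(no output)
```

View pics/z3.png

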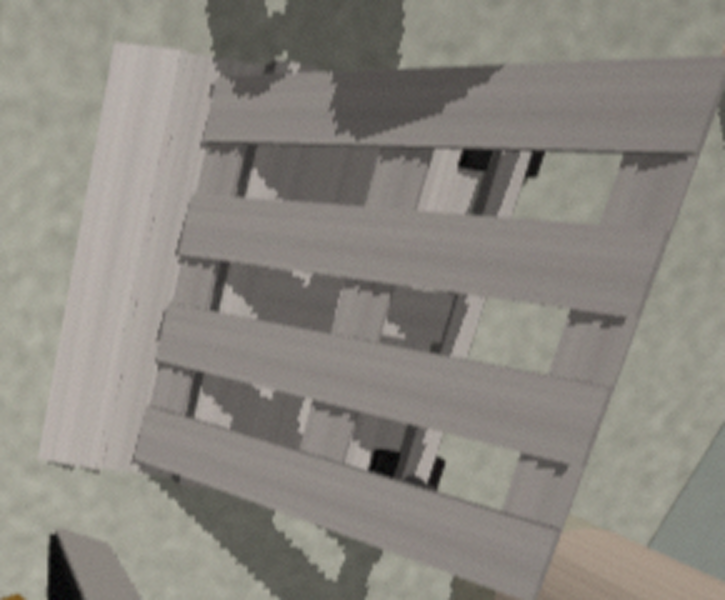

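```bash
python3 - <<'E'
from h import *
f=lambda q,z: onz('wrist',(350+q[0]/2.5-.3,20+q[1]/2.5-.3),z)[:2]
def rep(n,A,B):
    d=A-B; print(n,'len',np.linalg.norm(d).round(4),'yaw',np.degrees(np.arctan2(-d[0],d[1])).round(2),'mid',((A+B)/2).round(4))
rep('ramp',f((117,44),0),f((42,462),0))
rep('slatline',f((214,82),0),f((135,462),0))
rep('slatline',f((203,145),0),f((135,462),0))
rep('slatline5',f((203,145),0.003),f((135,462),0.003))
rep('top',f((722,57),.119),f((540,600),.119))
E
```

```text
ramp len 0.1717 yaw 11.65 mid [ 0.6555 -0.0783]
slatline len 0.1578 yaw 11.78 mid [ 0.6958 -0.0714]
slatline len 0.1342 yaw 11.42 mid [ 0.6986 -0.0828]
slatline5 len 0.1331 yaw 11.42 mid [ 0.6977 -0.0828]
top len 0.1551 yaw 13.01 mid [ 0.7897 -0.0502]
```

apply_moves --moves '[[[0,0.1,4],[0,0,0],0.6],[[0,0.1,8],[0,0,0],0.6],[[0,0.1,11],[0,0,0],0.6],[[0,0.1,13],[0,0,0],0.6],[[0,0.1,14.5],[0,0,0],0.6],[[0,0.1,15.5],[0,0,0],0.6],[[0,0.1,16.2],[0,0,0],0.6],[[0,0.1,16.6],[0,0,0],0.6],[[0,0.1,16.9],[0,0,0],0.6],[[0,0.1,16.9],[0,0,0],0.6]]'

```text
time: 2.7
tool_pos: [0.6188, -0.1546, 0.0209]
ee_rot: [3.141, 0.0, 1.91]
wrist_force: [0.6, 0.8, 0.2]
width: 0.0562
```

```bash
python3 - <<'E'
from h import *
goto([.618,-.1575,.016],np.radians(109.4))
snap('wrist','w2')
E
```

```text
t 2.7 now [ 0.6188 -0.1546  0.0209] F [0.6 0.8 0.2] w 0.0562
shift cm [-0.24 -0.18  0.49] turn [0.001 0.    0.001]
```

View pics/raw_w2.png

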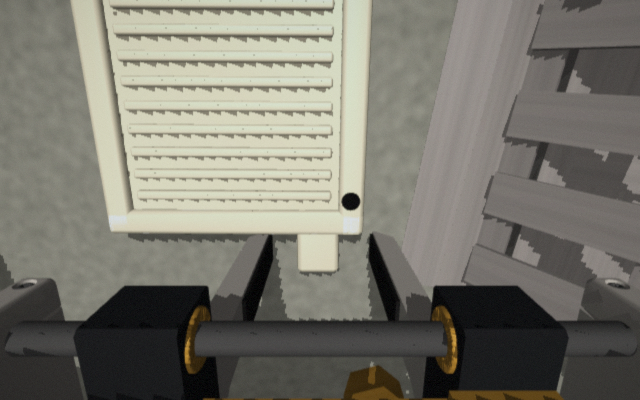

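apply_moves --moves '[[[-0.2,0,0],[0,0,0],0.6],[[-0.2,0,0.2],[0,0,0],0.6],[[-0.2,0,0.4],[0,0,0],0.6],[[-0.2,0,0.4],[0,0,0],0.5],[[-0.2,0,0.4],[0,0,0],0.4],[[-0.2,0,0.4],[0,0,0],0.3],[[-0.2,0,0.4],[0,0,0],0.2],[[-0.2,0,0.4],[0,0,0],0.2],[[-0.2,0,0.4],[0,0,0],0.2],[[-0.2,0,0.4],[0,0,0],0.2]]'

```text
time: 3.58
tool_pos: [0.6192, -0.1568, 0.0165]
ee_rot: [-3.141, -0.0, 1.91]
wrist_force: [-0.8, 0.9, 0.6]
width: 0.0237
```

```bash
python3 - <<'E'
from h import *
p,r,o=pose()
print(r.as_euler('xyz'))
goto(p+np.array([-.0086,-.0264,0]),np.radians(109.4-7.7))
E
```

```text
[-3.14140857e+00 -1.32772353e-04  1.90989217e+00]
t 3.58 now [ 0.6192 -0.1568  0.0165] F [-0.8  0.9  0.6] w 0.0237
shift cm [-2.2  -1.69  0.  ] turn [-0.    -0.     0.135]
```

apply_moves --moves '[[[-0.2,-0.15,0],[0,0,0.014],0.1],[[-0.5,-0.35,0],[0,0,0.03],0.1],[[-0.8,-0.6,0],[0,0,0.05],0.1],[[-1.1,-0.85,0],[0,0,0.07],0.1],[[-1.4,-1.1,0],[0,0,0.09],0.1],[[-1.7,-1.3,0],[0,0,0.11],0.1],[[-2.0,-1.55,0],[0,0,0.125],0.1],[[-2.2,-1.7,0],[0,0,0.135],0.1],[[-2.2,-1.7,0],[0,0,0.135],0.1],[[-2.2,-1.7,0],[0,0,0.135],0.1]]'

```text
time: 4.42
tool_pos: [0.6106, -0.1839, 0.0165]
ee_rot: [3.141, 0.001, 1.774]
wrist_force: [-0.6, -0.5, -0.6]
width: 0.0235
```

apply_moves --moves '[[[0,0,0],[0,0,0],0.4],[[0,0,0],[0,0,0],0.5],[[0,0,0],[0,0,0],0.5],[[0,0,0],[0,0,0],0.5],[[0,0,-1],[0,0,0],0.5],[[0,0,-3],[0,0,0],0.5],[[0,0,-6],[0,0,0],0.6],[[0,0,-10],[0,0,0],0.8],[[0,0,-14],[0,0,0],1],[[0,0,-17],[0,0,0],1]]'

```text
time: 5.25
tool_pos: [0.6112, -0.1834, 0.1914]
ee_rot: [3.138, 0.003, 1.775]
wrist_force: [1.2, 0.3, 0.4]
width: 0.0702
```

```bash
python3 - <<'E'
from h import *
p,r,o=pose()
print(p,o['width'],r.as_euler('xyz'))
snap('wrist','w3');snap('top','t3')
print(cal('wrist'))
E
```

```text
[ 0.61123929 -0.18337433  0.19142209] 0.07023153670621167 [3.13751222e+00 2.66135976e-03 1.77495771e+00]
(array([[330.76163684,   0.        , 320.54402917],
       [  0.        , 330.76163684, 200.01834151],
       [  0.        ,   0.        ,   1.        ]]), array([[ 0.97905015,  0.20322424,  0.01267689],
       [ 0.1920251 , -0.94222003,  0.27449551],
       [ 0.06772856, -0.26631059, -0.96150482]]), array([-0.56536429, -0.3149048 ,  0.27852863]))
```

View pics/raw_w3.png

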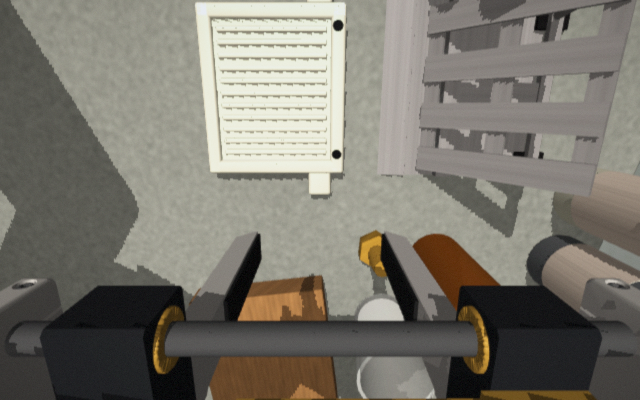

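```bash
python3 - <<'E'
from h import *
goto([.4546,-.1207,.15],np.radians(11.7))
f=lambda q,z: onz('wrist',q,z)[:2]
def rep(n,A,B):
    d=A-B; print(n,'len',np.linalg.norm(d).round(4),'yaw',np.degrees(np.arctan2(-d[0],d[1])).round(2),'mid',((A+B)/2).round(4))
rep('top',f((345,3),.016),f((344,172),.016))
rep('foot',f((196,4),.016),f((210,172),.016))
rep('slat',f((432,12),.0),f((416,171),.0))
E
```

```text
t 5.35 now [ 0.6138 -0.1844  0.1962] F [-0.  -0.1  0.9] w 0.0781
shift cm [  9.5  -14.36   4.35] turn [ 0.017 -0.004  1.571]
top len 0.1594 yaw 12.51 mid [ 0.6203 -0.0902]
foot len 0.1578 yaw 11.17 mid [ 0.4835 -0.1191]
slat len 0.1584 yaw 10.58 mid [ 0.7033 -0.0758]
```

apply_moves --moves '[[[9.5,-14.4,4],[0,0,1.57],1],[[9.5,-14.4,4],[0,0,1.57],1],[[9.5,-14.4,4],[0,0,1.57],1],[[9.5,-14.4,4],[0,0,1.57],1],[[9.5,-14.4,4],[0,0,1.57],1],[[9.5,-14.4,4],[0,0,1.57],1],[[9.5,-14.4,4],[0,0,1.57],1],[[9.5,-14.4,4],[0,0,1.57],1],[[9.5,-14.4,4],[0,0,1.57],1],[[9.5,-14.4,4],[0,0,1.57],1]]'

```text
time: 6.18
tool_pos: [0.4498, -0.1191, 0.1462]
ee_rot: [-3.141, 0.0, 0.519]
wrist_force: [-0.2, -0.4, -0.2]
width: 0.094
```

```bash
python3 - <<'E'
from h import *
goto([.4546,-.1207,.15],np.radians(11.7))
E
```

```text
t 6.18 now [ 0.4498 -0.1191  0.1462] F [-0.2 -0.4 -0.2] w 0.094
shift cm [ 0.34  0.38 -0.38] turn [-0.     0.     0.315]
```

apply_moves --moves '[[[0,0.4,0],[0,0,0.315],1],[[0,0.4,0],[0,0,0.315],1],[[0,0.4,0],[0,0,0.315],1],[[0,0.4,0],[0,0,0.315],1],[[0,0.4,0],[0,0,0.315],1],[[0,0.4,0],[0,0,0.315],1],[[0,0.4,0],[0,0,0.315],1],[[0,0.4,0],[0,0,0.315],1],[[0,0.4,0],[0,0,0.315],1],[[0,0.4,0],[0,0,0.315],1]]'

```text
time: 7.02
tool_pos: [0.4523, -0.1228, 0.1465]
ee_rot: [-3.142, -0.0, 0.21]
wrist_force: [-0.5, 0.2, -0.4]
width: 0.0938
```

```bash
python3 - <<'E'
from h import *
goto([.4546,-.1207,.016],np.radians(11.7))
snap('wrist','w4');snap('top','t4')
E
```

```text
t 7.02 now [ 0.4523 -0.1228  0.1465] F [-0.5  0.2 -0.4] w 0.0938
shift cm [ 0.27 -0.15 13.05] turn [-0.    -0.     0.006]
```

View pics/raw_w4.png

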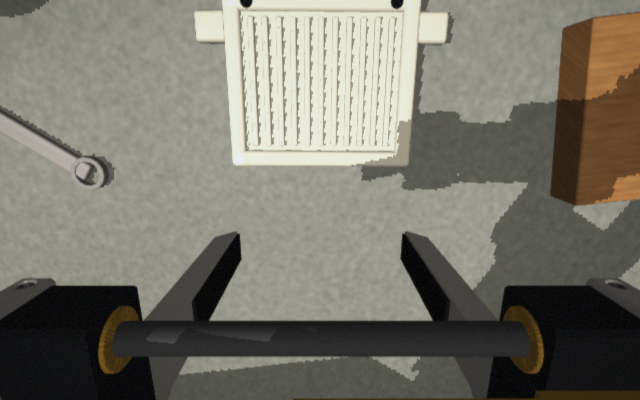

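View pics/raw_t4.png

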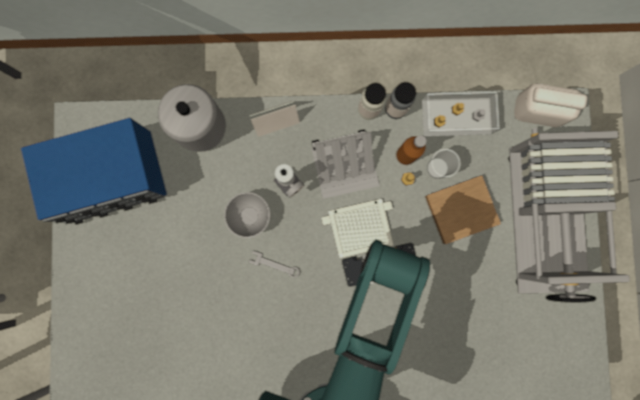

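The foot edge runs from (233,164) to (409,165) and is nearly level in the tool view. I'll measure the plate against the drainer.

```bash
python3 - <<'E'
from h import *
a=np.radians(11.7);o=np.array([.6945,-.071]);Rd=np.array([[np.cos(a),-np.sin(a)],[np.sin(a),np.cos(a)]])
f=lambda q,z,n='wrist': onz(n,q,z)[:2]
def rep(n,A,B):
    d=A-B; print(n,'len',np.linalg.norm(d).round(4),'yaw',np.degrees(np.arctan2(-d[0],d[1])).round(2),'mid dr',(Rd.T@((A+B)/2-o)).round(4))
rep('foot',f((233,164),.014),f((409,165),.014))
rep('lugs',f((196,26),.012),f((448,27),.012))
p,_,_=pose(); print('tcp dr',Rd.T@(p[:2]-o))
a=cv2.imread('pics/raw_t4.png')[120:260,290:400]; cv2.imwrite('pics/z4.png',cv2.resize(a,None,fx=5,fy=4.2,interpolation=cv2.INTER_CUBIC))
E
```

```text
foot len 0.16 yaw 11.73 mid dr [-0.2199 -0.0018]
lugs len 0.2073 yaw 11.84 mid dr [-0.1058 -0.0019]
tcp dr [-0.24766494 -0.00155901]
```

View pics/z4.png

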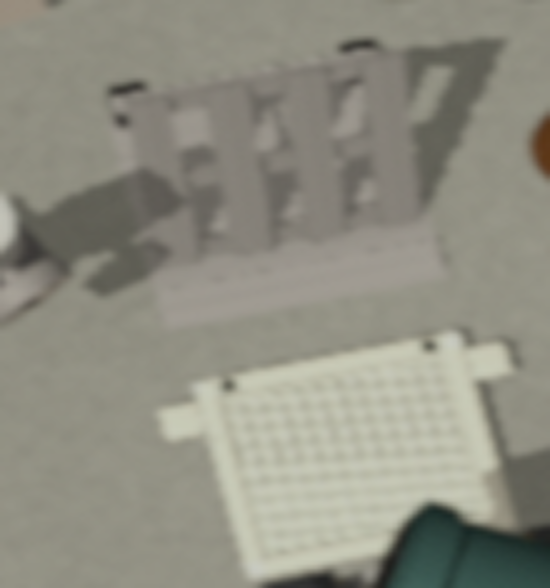

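apply_moves --moves '[[[0,0,3],[0,0,0],1],[[0,0,6],[0,0,0],1],[[0,0,8.5],[0,0,0],1],[[0,0,10.5],[0,0,0],1],[[0,0,11.8],[0,0,0],1],[[0,0,12.5],[0,0,0],1],[[0,0,12.8],[0,0,0],1],[[0,0,12.9],[0,0,0],1],[[0,0,12.9],[0,0,0],1],[[0,0,12.9],[0,0,0],1]]'

```text
time: 7.95
tool_pos: [0.4532, -0.1231, 0.0187]
ee_rot: [3.14, -0.002, 0.21]
wrist_force: [-0.0, 0.7, 0.6]
width: 0.0943
```

apply_moves --moves '[[[0.3,0,0],[0,0,0],1],[[0.8,0,0],[0,0,0],1],[[1.3,0,0],[0,0,0],1],[[1.7,0,0],[0,0,0],1],[[2,0,0],[0,0,0],1],[[2.3,0,0],[0,0,0],1],[[2.6,0,0],[0,0,0],1],[[2.9,0,0],[0,0,0],1],[[3.2,0,0],[0,0,0],1],[[3.5,0,0],[0,0,0],1]]'

```text
time: 8.78
tool_pos: [0.4866, -0.1154, 0.0173]
ee_rot: [-3.141, 0.0, 0.21]
wrist_force: [-1.5, -0.2, 1.1]
width: 0.0941
```

apply_moves --moves '[[[0.3,0,0],[0,0,0],1],[[0.6,0,0],[0,0,0],1],[[0.9,0,0],[0,0,0],1],[[1.2,0,0],[0,0,0],1],[[1.5,0,0],[0,0,0],1],[[1.8,0,0],[0,0,0],1],[[2.1,0,0],[0,0,0],1],[[2.4,0,0],[0,0,0],1],[[2.4,0,0],[0,0,0],1],[[2.4,0,0],[0,0,0],1]]'

```text
time: 9.62
tool_pos: [0.5108, -0.1105, 0.0178]
ee_rot: [3.141, -0.001, 0.21]
wrist_force: [0.5, 0.2, 0.0]
width: 0.0944
```

```bash
cat >> h.py <<'E'
a_=np.radians(11.2);o_=np.array([.6945,-.071]);Rd=np.array([[np.cos(a_),-np.sin(a_)],[np.sin(a_),np.cos(a_)]])
def todr(p): p=np.asarray(p); return np.r_[Rd.T@(p[:2]-o_),p[2]]
E
python3 - <<'E'
from h import *
p,r,o=pose(); print(todr(p),o['wrist_force'])
snap('wrist','w5')
E
```

```text
[-0.18791605 -0.00304217  0.01775888] [0.50799118 0.22634889 0.02062886]
```

View pics/raw_w5.png

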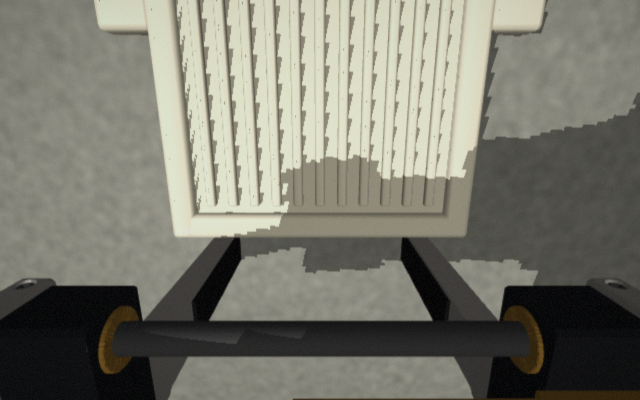

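apply_moves --moves '[[[0.3,0,0],[0,0,0],1],[[0.6,0,0],[0,0,0],1],[[0.9,0,0],[0,0,0],1],[[1.2,0,0],[0,0,0],1],[[1.5,0,0],[0,0,0],1],[[1.8,0,0],[0,0,0],1],[[2.1,0,0],[0,0,0],1],[[2.4,0,0],[0,0,0],1],[[2.7,0,0],[0,0,0],1],[[3,0,0],[0,0,0],1]]'

```text
time: 10.5
tool_pos: [0.5398, -0.1041, 0.0174]
ee_rot: [-3.142, -0.0, 0.21]
wrist_force: [-2.0, 0.2, 1.2]
width: 0.094
```

```bash
python3 - <<'E'
from h import *
p,r,o=pose(); print(todr(p),o['wrist_force'])
snap('scene','s6'); im=snap('wrist','w6')
a=cv2.imread('pics/raw_s6.png')[140:300,220:400]; b=cv2.resize(a,(630,560),interpolation=cv2.INTER_CUBIC); cv2.imwrite('pics/z6.png',b)
E
```

```text
[-0.15820543 -0.00243198  0.0174371 ] [-1.95920977  0.17308036  1.15471728]
```

View pics/z6.png

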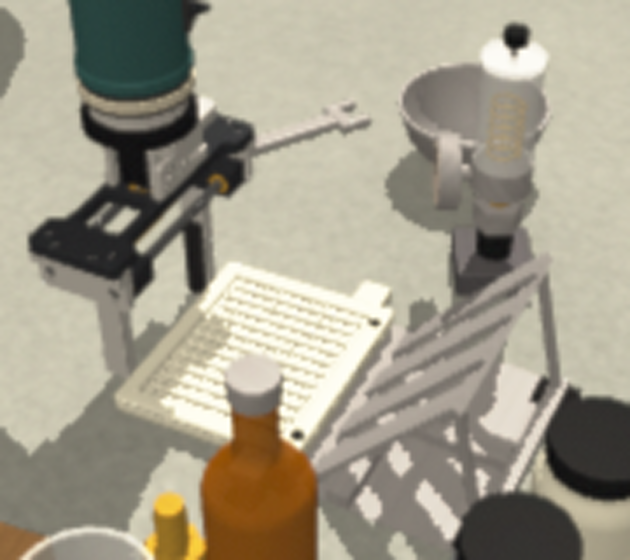

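View pics/raw_w6.png

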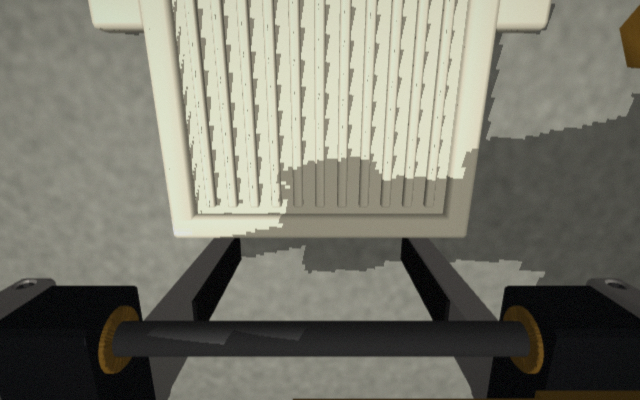

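apply_moves --moves '[[[0.25,0,0],[0,0,0],1],[[0.5,0,0],[0,0,0],1],[[0.75,0,0],[0,0,0],1],[[1.0,0,0],[0,0,0],1],[[1.25,0,0],[0,0,0],1],[[1.5,0,0],[0,0,0],1],[[1.75,0,0],[0,0,0],1],[[2.0,0,0],[0,0,0],1],[[2.25,0,0],[0,0,0],1],[[2.5,0,0],[0,0,0],1]]'

```text
time: 11.43
tool_pos: [0.5623, -0.0992, 0.0169]
ee_rot: [-3.141, 0.004, 0.209]
wrist_force: [-4.0, -0.7, 0.8]
width: 0.0938
```

apply_moves --moves '[[[0.2,0,0],[0,0,0],1],[[0.4,0,0],[0,0,0],1],[[0.6,0,0],[0,0,0],1],[[0.8,0,0],[0,0,0],1],[[1.0,0,0],[0,0,0],1],[[1.2,0,0],[0,0,0],1],[[1.4,0,0],[0,0,0],1],[[1.6,0,0],[0,0,0],1],[[1.8,0,0],[0,0,0],1],[[2,0,0],[0,0,0],1]]'

```text
time: 12.27
tool_pos: [0.5836, -0.0948, 0.0175]
ee_rot: [-3.141, -0.0, 0.21]
wrist_force: [-2.9, -1.1, -1.0]
width: 0.0937
```

```bash
cat > look.py <<'E'
import sys
from h import *
k=sys.argv[1]
p,r,o=pose(); print(o['time'],todr(p),o['wrist_force'])
s=snap('scene','s'+k); w=snap('wrist','w'+k)
A=cv2.resize(s[140:300,220:400],(450,400),interpolation=cv2.INTER_CUBIC); B=w[:,110:460]
cv2.imwrite('pics/c%s.png'%k,np.hstack([A,B])[:,:,::-1])
E
python3 look.py 7
```

```text
12.2667 [-0.1133792  -0.00178722  0.01746988] [-2.87040883 -1.10349229 -1.04920345]
```

View pics/c7.png

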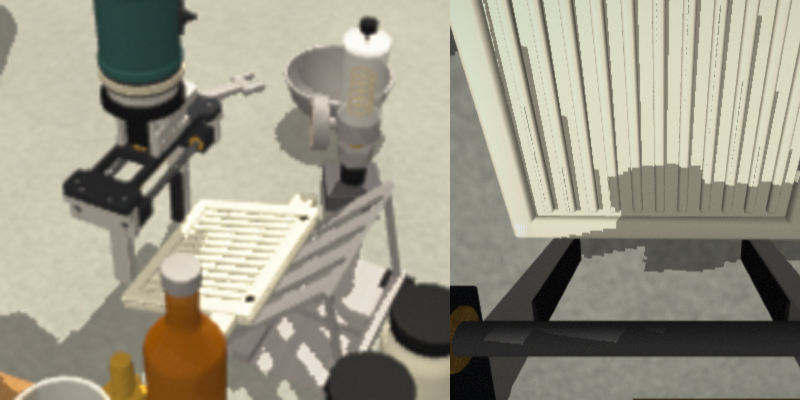

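apply_moves --moves '[[[0.2,0,0],[0,0,0],1],[[0.4,0,0],[0,0,0],1],[[0.6,0,0],[0,0,0],1],[[0.8,0,0],[0,0,0],1],[[1.0,0,0],[0,0,0],1],[[1.2,0,0],[0,0,0],1],[[1.4,0,0],[0,0,0],1],[[1.6,0,0],[0,0,0],1],[[1.8,0,0],[0,0,0],1],[[2,0,0],[0,0,0],1]]'

```text
time: 13.2
tool_pos: [0.6032, -0.0906, 0.0174]
ee_rot: [-3.142, -0.0, 0.21]
wrist_force: [-2.5, -0.5, -2.4]
width: 0.0939
```

apply_moves --moves '[[[0.2,0,0],[0,0,0],1],[[0.4,0,0],[0,0,0],1],[[0.6,0,0],[0,0,0],1],[[0.8,0,0],[0,0,0],1],[[1.0,0,0],[0,0,0],1],[[1.2,0,0],[0,0,0],1],[[1.4,0,0],[0,0,0],1],[[1.6,0,0],[0,0,0],1],[[1.8,0,0],[0,0,0],1],[[2,0,0],[0,0,0],1]]'

```text
time: 14.03
tool_pos: [0.6227, -0.0865, 0.0175]
ee_rot: [-3.142, -0.0, 0.21]
wrist_force: [-1.4, -0.0, -1.8]
width: 0.0938
```

```bash
python3 look.py 8
```

```text
14.0333 [-0.07341428 -0.00124401  0.0175071 ] [-1.39414582 -0.04994509 -1.80112877]
```

View pics/c8.png

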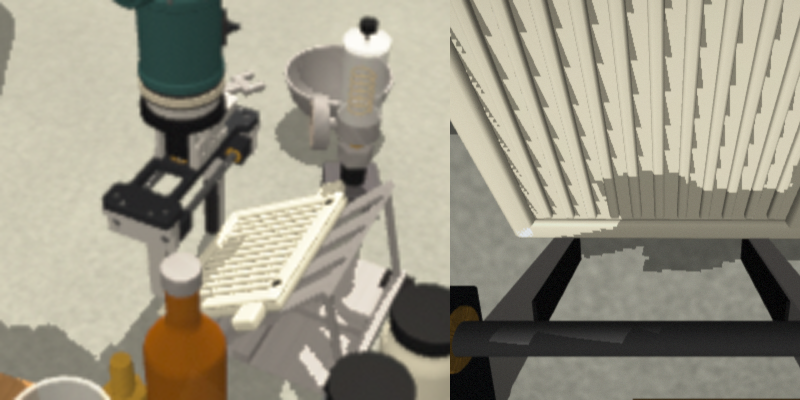

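apply_moves --moves '[[[0.2,0,0],[0,0,0],1],[[0.4,0,0],[0,0,0],1],[[0.6,0,0],[0,0,0],1],[[0.8,0,0],[0,0,0],1],[[1.0,0,-0.05],[0,0,0],1],[[1.2,0,-0.1],[0,0,0],1],[[1.4,0,-0.1],[0,0,0],1],[[1.6,0,-0.1],[0,0,0],1],[[1.8,0,-0.15],[0,0,0],1],[[2,0,-0.2],[0,0,0],1]]'

```text
time: 14.97
tool_pos: [0.6424, -0.0824, 0.0196]
ee_rot: [3.142, -0.001, 0.21]
wrist_force: [-3.2, -1.1, -0.4]
width: 0.094
```

```bash
python3 look.py 9
```

```text
14.9667 [-0.05332067 -0.00102864  0.01962538] [-3.19983642 -1.10589548 -0.39128208]
```

View pics/c9.png

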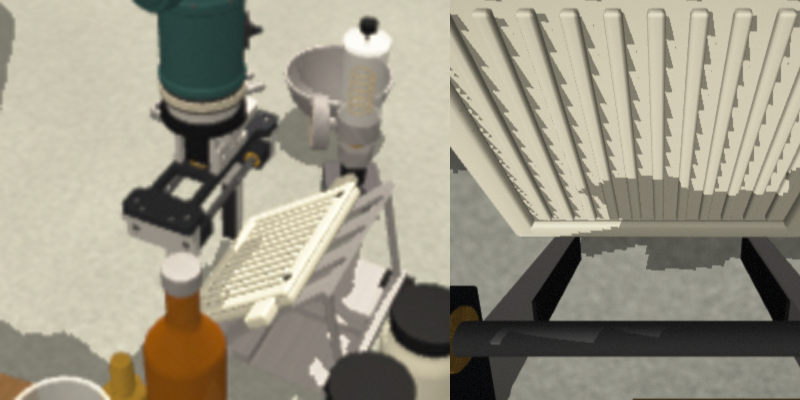

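apply_moves --moves '[[[0.15,0,0],[0,0,0],1],[[0.3,0,0],[0,0,0],1],[[0.45,0,-0.05],[0,0,0],1],[[0.6,0,-0.05],[0,0,0],1],[[0.75,0,-0.1],[0,0,0],1],[[0.9,0,-0.1],[0,0,0],1],[[1.05,0,-0.15],[0,0,0],1],[[1.2,0,-0.15],[0,0,0],1],[[1.35,0,-0.2],[0,0,0],1],[[1.5,0,-0.2],[0,0,0],1]]'

```text
time: 15.9
tool_pos: [0.6569, -0.0792, 0.0215]
ee_rot: [-3.142, -0.0, 0.21]
wrist_force: [-3.1, -1.6, 2.6]
width: 0.0938
```

```bash
python3 look.py 10
```

```text
15.9 [-0.0384735  -0.00073365  0.02153213] [-3.07194411 -1.56254727  2.57245516]
```

View pics/c10.png

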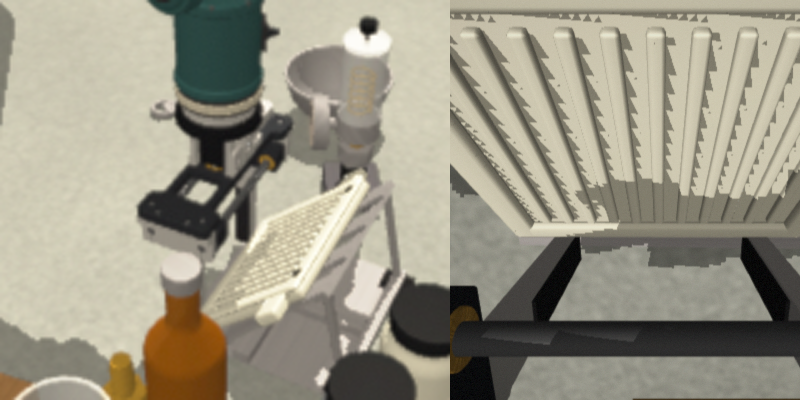

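apply_moves --moves '[[[0.1,0,0],[0,0,0],1],[[0.2,0,0],[0,0,0],1],[[0.3,0,0],[0,0,0],1],[[0.4,0,0],[0,0,0],1],[[0.5,0,0],[0,0,0],1],[[0.6,0,0],[0,0,0],1],[[0.7,0,0],[0,0,0],1],[[0.8,0,0],[0,0,0],1],[[0.8,0,0],[0,0,0],1],[[0.8,0,0],[0,0,0],1]]'

```text
time: 16.83
tool_pos: [0.6649, -0.0774, 0.0213]
ee_rot: [-3.141, -0.001, 0.21]
wrist_force: [-0.3, -0.3, -0.9]
width: 0.0943
```

```bash
python3 look.py 11
```

```text
16.8333 [-0.03023651 -0.00051103  0.02128861] [-0.26186663 -0.3397609  -0.94279472]
```

View pics/c11.png

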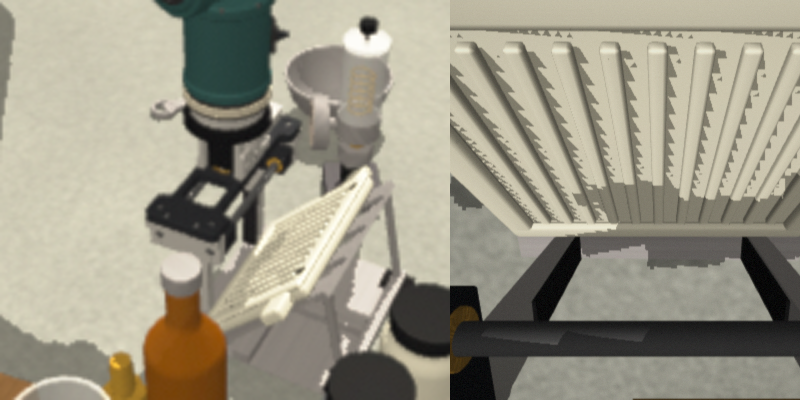

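apply_moves --moves '[[[0.1,0,0],[0,0,0],1],[[0.2,0,0],[0,0,0],1],[[0.3,0,0],[0,0,0],1],[[0.4,0,0],[0,0,0],1],[[0.5,0,0],[0,0,0],1],[[0.5,0,0],[0,0,0],1],[[0.6,0,0],[0,0,0],1],[[0.6,0,0],[0,0,0],1],[[0.6,0,0],[0,0,0],1],[[0.6,0,0],[0,0,0],1]]'

```text
time: 17.77
tool_pos: [0.6699, -0.0765, 0.0214]
ee_rot: [-3.141, 0.001, 0.209]
wrist_force: [-3.0, -0.7, 1.4]
width: 0.0939
```

```bash
python3 look.py 12
```

```text
17.7667 [-0.02524709 -0.00060856  0.02139959] [-3.03636871 -0.66002033  1.35651192]
```

View pics/c12.png

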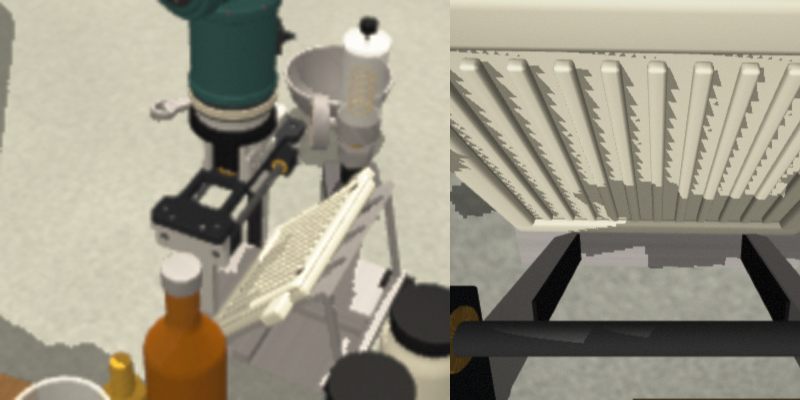

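apply_moves --moves '[[[0.1,0,0],[0,0,0],1],[[0.2,0,0],[0,0,0],1],[[0.2,0,0],[0,0,0],1],[[0.3,0,0],[0,0,0],1],[[0.3,0,0],[0,0,0],1],[[0.4,0,0],[0,0,0],1],[[0.4,0,0],[0,0,0],1],[[0.4,0,0],[0,0,0],1],[[0.4,0,0],[0,0,0],1],[[0.4,0,0],[0,0,0],1]]'

```text
time: 18.7
tool_pos: [0.6715, -0.0766, 0.0213]
ee_rot: [3.141, 0.007, 0.209]
wrist_force: [-9.3, -1.9, 5.4]
width: 0.094
```

```bash
python3 look.py 13
```

```text
18.7 [-0.02361226 -0.00107459  0.02130409] [-9.25571593 -1.91332124  5.36814174]
```

View pics/c13.png

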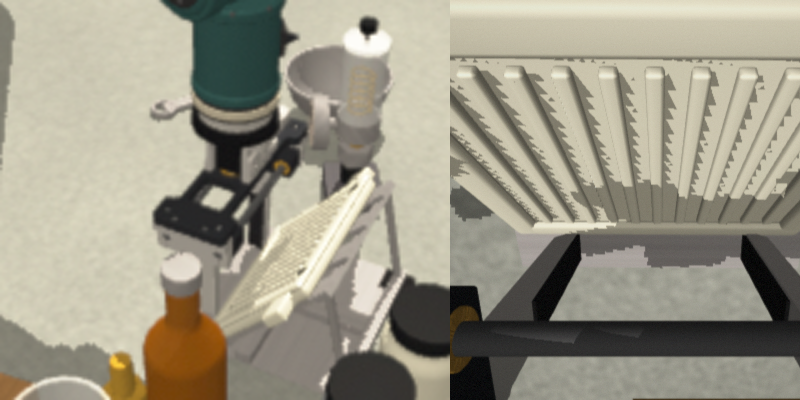

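apply_moves --moves '[[[-0.1,0,0],[0,0,0],1],[[-0.2,0,0],[0,0,0],1],[[-0.3,0,0],[0,0,0],1],[[-0.4,0,0],[0,0,0],1],[[-0.5,0,0],[0,0,0],1],[[-0.6,0,0],[0,0,0],1],[[-0.7,0,0],[0,0,0],1],[[-0.8,0,0],[0,0,0],1],[[-0.8,0,0],[0,0,0],1],[[-0.8,0,0],[0,0,0],1]]'

```text
time: 19.63
tool_pos: [0.6667, -0.077, 0.0215]
ee_rot: [-3.141, -0.0, 0.21]
wrist_force: [0.1, -1.3, 0.3]
width: 0.0941
```

```bash
python3 look.py 14
```

```text
19.6333 [-0.02848349 -0.00048011  0.0215149 ] [ 0.07855994 -1.25752836  0.34798328]
```

View pics/c14.png

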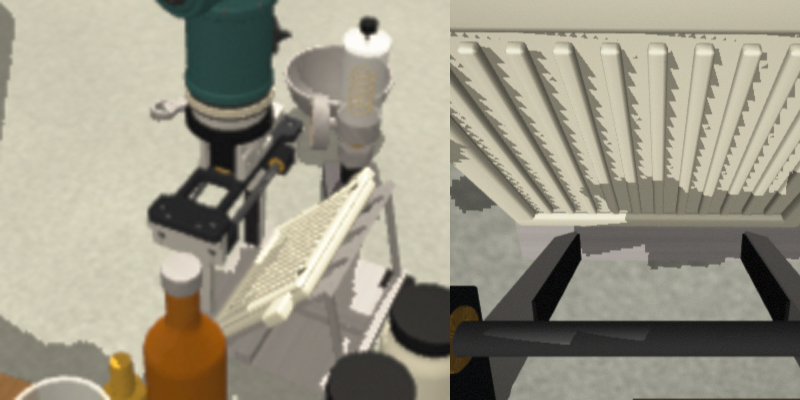

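The plate stayed put when the fingers backed off. I'll retreat and check whether it's home.

apply_moves --moves '[[[-0.5,0,0],[0,0,0],1],[[-1.5,0,0],[0,0,0],1],[[-3,0,-0.5],[0,0,0],1],[[-5,0,-1],[0,0,0],1],[[-7.5,0,-2],[0,0,0],1],[[-10,0,-4],[0,0,0],1],[[-12.5,0,-6],[0,0,0],1],[[-15,0,-8],[0,0,0],1],[[-16,0,-9],[0,0,0],1],[[-16,0,-9],[0,0,0],1]]'

```text
time: 20.57
tool_pos: [0.5098, -0.1115, 0.115]
ee_rot: [3.138, -0.005, 0.208]
wrist_force: [1.0, 0.8, 1.3]
width: 0.0938
```

```bash
python3 look.py 15; python3 - <<'E'
from h import *
a=snap('top','t15')[110:230,280:410]; cv2.imwrite('pics/z15.png',cv2.resize(a,None,fx=5,fy=5,interpolation=cv2.INTER_CUBIC)[:,:,::-1])
E
```

```text
20.5667 [-0.18902971 -0.00382223  0.11497369] [0.95983861 0.81652889 1.33713926]
```

View pics/raw_w15.png

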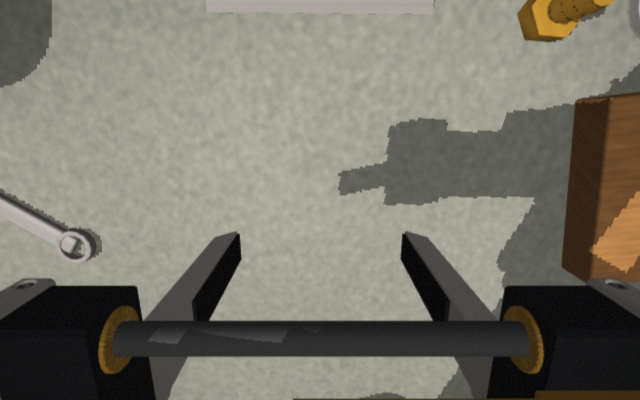

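View pics/z15.png

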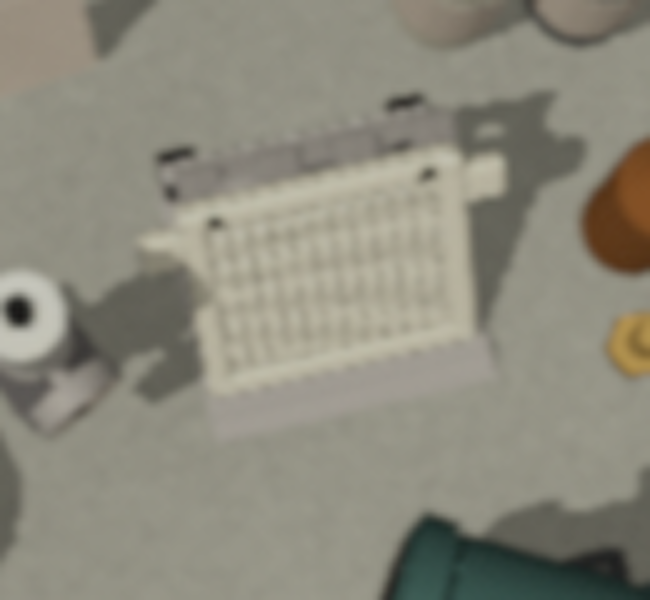

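View pics/c15.png

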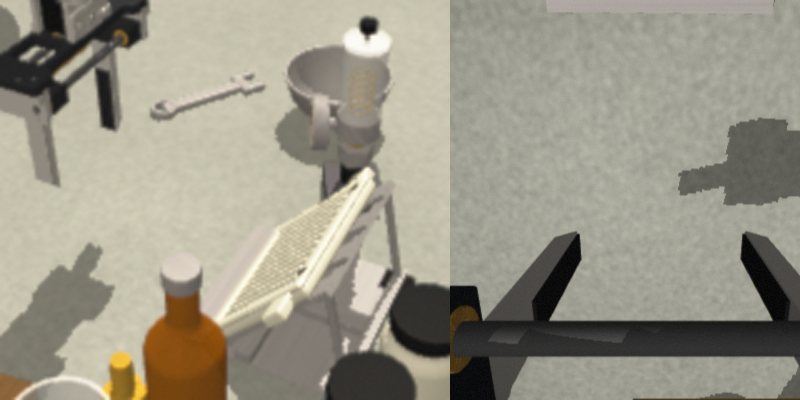

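```bash
python3 - <<'E'
from h import *
A=onz('wrist',(207,12),0)[:2];B=onz('wrist',(434,12),0)[:2];d=A-B
print('ramp now',np.linalg.norm(d),np.degrees(np.arctan2(-d[0],d[1])),(A+B)/2)
def W(q,a=np.radians(11.2),o=o_): 
    c,s=np.cos(a),np.sin(a); return np.array([o[0]+c*q[0]-s*q[1],o[1]+s*q[0]+c*q[1],q[2]])
z=lambda n,q:(proj(n,q)-[280,110])*5+2
sc=lambda q:(proj('scene',q)-[220,140])*2.5
def show(name,foot,th,yo=0):
    th=np.radians(th);ex=np.array([np.cos(th),0,np.sin(th)]);ez=np.array([-np.sin(th),0,np.cos(th)])
    f=np.array([foot[0],0,foot[1]])
    for y in (.08,-.08):
        Y=np.array([0,y+yo,0])
        print(name,'y',y,'footU top',z('top',W(f+ez*.016+ex*.003+Y)).round(0),'topU',z('top',W(f+ex*.138+ez*.014+Y)).round(0),'| scene footU',sc(W(f+ez*.016+ex*.003+Y)).round(0),'topU',sc(W(f+ex*.138+ez*.014+Y)).round(0))
for y in (.085,-.085): print('ramp',z('top',W(np.array([-.038,y,0]))).round(0),sc(W(np.array([-.038,y,0]))).round(0))
show('home',(-.002,-.002),49.5)
show('lip',(-.013,.004),46)
E
```

```text
ramp now 0.17029835295706083 12.02673189045184 [ 0.6534819  -0.07963568]
ramp [215. 436.] [259. 225.]
ramp [496. 372.] [177. 336.]
home y 0.08 footU top [214. 390.] topU [181. 211.] | scene footU [279. 228.] topU [370. 178.]
home y -0.08 footU top [480. 330.] topU [465. 148.] | scene footU [204. 335.] topU [299. 291.]
lip y 0.08 footU top [218. 405.] topU [182. 219.] | scene footU [271. 220.] topU [366. 175.]
lip y -0.08 footU top [486. 345.] topU [467. 155.] | scene footU [194. 326.] topU [295. 288.]
```

```bash
python3 - <<'E'
import cv2
a=cv2.imread('pics/raw_s15.png')[195:300,290:390]; cv2.imwrite('pics/z15s.png',cv2.resize(a,None,fx=5.5,fy=5.5,interpolation=cv2.INTER_CUBIC))
E
```

```text
(no output)
```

View pics/z15s.png

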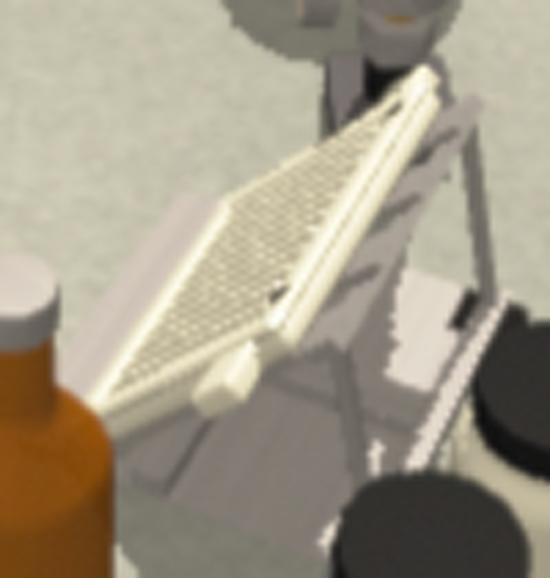

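The top view puts the foot edge at (215,392)–(480,335). That matches the home prediction and doesn't match a foot perched on the lip. I'll take one closer look from above.

apply_moves --moves '[[[0,0,-3],[0,0,0],1],[[0,0,-6],[0,0,0],1],[[0,0,-9],[0,0,0],1],[[0,0,-11],[0,0,0],1],[[1.5,0,-11],[0,0,0],1],[[3,0,-11],[0,0,0],1],[[4,0,-11],[0,0,0],1],[[4,0,-11],[0,0,0],1],[[4,0,-11],[0,0,0],1],[[4,0,-11],[0,0,0],1]]'

```text
time: 21.55
tool_pos: [0.5486, -0.102, 0.2201]
ee_rot: [-3.14, 0.003, 0.21]
wrist_force: [-0.2, 0.0, 0.6]
width: 0.0943
```

```bash
python3 look.py 16; python3 - <<'E'
import cv2
a=cv2.imread('pics/raw_w16.png')[0:200,150:500]; cv2.imwrite('pics/z16.png',cv2.resize(a,None,fx=2.2,fy=2.2,interpolation=cv2.INTER_CUBIC))
from h import *
def W(q,a=np.radians(11.5),o=o_):
    c,s=np.cos(a),np.sin(a); return np.array([o[0]+c*q[0]-s*q[1],o[1]+s*q[0]+c*q[1],q[2]])
th=np.radians(49.5);ex=np.array([np.cos(th),0,np.sin(th)]);ez=np.array([-np.sin(th),0,np.cos(th)])
for n,f in (('home',(-.002,0,-.002)),('lip',(-.013,0,.004))):
  for y in (.08,-.08):
    print(n,((proj('wrist',W(np.array(f)+ez*.0145+ex*.0015+[0,y,0]))-[150,0])*2.2).round(0))
for x in (-.038,-.013): 
  for y in (.085,-.085): print('ramp',x,((proj('wrist',W(np.array([x,y,0 if x<-.03 else .005])))-[150,0])*2.2).round(0))
E
```

```text
21.55 [-0.14910589 -0.00210264  0.22013125] [-0.18628047  0.0303004   0.62851239]
home [208. 106.]
home [542. 109.]
lip [206. 129.]
lip [543. 132.]
ramp -0.038 [204. 165.]
ramp -0.038 [545. 168.]
ramp -0.013 [199. 109.]
ramp -0.013 [551. 113.]
```

View pics/z16.png

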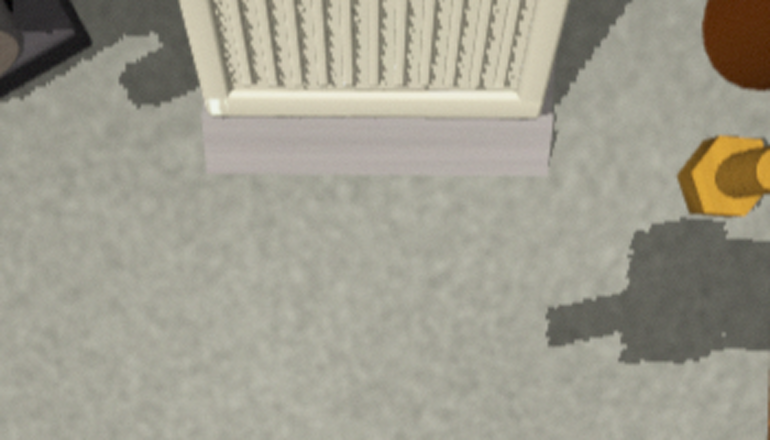

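```bash
python3 -c "
from h import *
print(robot.get_obs()['time']); print(job.close_job())"
```

```text
21.65
the job is handed in; nothing more can be done
None
```

The plate is standing on the drainer and the job is handed in at 21.65 s; `close_job` reports no verdict, so the result below rests on my own camera checks.

**What I did:** I gripped the plate's right lug and turned the plate about 8° and shifted it about 17 mm, to line it up with the drainer. I released it and pushed on the foot edge with both open fingers. The plate went up the ramp, its top edge climbed the backrest, and the foot dropped behind the lip. Push forces were about 1 to 4 N, rising to about 9.5 N once the plate seated and stopped moving. I then backed the fingers off.

**Last checks:**
- **Foot:** in both the top and wrist views, the foot edge is where it should be with the plate home, relative to the ramp's front edge. It is clearly not perched on the lip.
- **Position and angle:** the plate is within about 2 mm of the drainer's middle. It looks square to about 1–2° in the top view. I didn't measure its tilt directly.
- **Contact:** the plate did not move when the fingers withdrew, and the gripper is clear of everything.
- **Bystanders:** I saw none disturbed, but did not measure them.

**Disagreement:** both final views showed the drainer about 2–4 mm closer to the robot than my position estimate. I was pushing away from the robot, so I put this down to measurement error. Early readings of the drainer's angle also differed between cameras, by about 2° (9.5° and 11.7°).

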